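# Heft two stone blanks and hold the denser one in the clamping collar

### The job

First take the rubbing stone off the collar of the clamping stand and lay it flat on free bench, well clear of the stand. Two turned stone blanks look alike but one is light, porous stone: lift each in turn to feel its weight and gently stand the lighter one upright in the wooden tray. Then lower the heavier one upright through the collar until its foot shows below the collar but still hangs clear of the base plate, and finish holding it there, still gripped, centred and hanging free in the collar, so that I can tighten the screw; do not drop or topple a blank, and leave the tape measure and the wax block where they are.

Things in the scene. Friction and masses are not known exactly. Their poses are not given: they have to be found in the camera images.
- blank_1_mid (a point): Centre (half-way up, on the axis) of turned stone blank 1: plain speckled grey stone cylinder, 53 mm in diameter, 121 mm tall, standing on the bench; z is its axis. The two blanks look exactly alike; each weighs 0.35 to 0.75 kg, one at least 0.14 kg (1.4 N) more than the other, and either may be the heavier.
- blank_2_mid (a point): Centre (half-way up, on the axis) of turned stone blank 2: plain speckled grey stone cylinder, 53 mm in diameter, 121 mm tall, standing on the bench; z is its axis. The two blanks look exactly alike; each weighs 0.35 to 0.75 kg, one at least 0.14 kg (1.4 N) more than the other, and either may be the heavier.
- collar (a point): Centre of the collar's upper rim, 95 mm above the bench: an upright dark steel ring 30 mm high (lower edge 65 mm above the bench), hole 65 mm in diameter right through, outside 84 mm. A blank held in it with its centre 100 mm above the bench has its foot at 40 mm, 25 mm below the ring. z up; x points to the stand's column.
- stand: Clamping stand, fixed; origin on the bench under the ring's axis, x towards the column. Grey base plate 155 x 120 mm, top 12 mm above the bench (x -64 to 92 mm), steel column at x = 64 mm, clamp ears and screw on the ring's -x side; nothing on it rises above the rim, 95 mm.
- rubbing_stone_mid (a point): Centre of the rubbing stone, a grey-green abrasive block 41 x 101 x 25 mm (x, y, z; y is its long axis) weighing about 0.28 kg; it lies flat across the collar's rim, covering the hole, its centre 107 mm above the bench at the start. The bench round x = 0.345, y = -0.245 m is always free to lay it down.
- tray_floor (a point): Middle of the inner floor of the shallow open wooden tray, 7 mm above the bench. The tray is fixed, 180 mm along its x axis and 135 mm along its y axis outside, walls 7 mm thick, rim 30 mm above the bench; both blanks would fit side by side along x. A blank standing in it has its centre 67 mm above the bench.
- tape_mid (a point): Centre of the yellow tape measure standing on the bench in front of the work (bystander, loose): 35 x 72 mm, 62 mm tall.
- wax_mid (a point): Centre of the cream-coloured wax block lying on the bench in front of the work (bystander, loose): 30 x 44 mm, 26 mm tall.

How it is judged:
On the way, in this order (a step that is already met when the one before it is completed fails the run):
1. the rubbing stone lies flat on the bench, let go, clear of the stand (height (world z) of rubbing_stone_mid below 0.017 m and angle between rubbing_stone_mid's own z axis and vertical below 0.15 rad and horizontal distance between rubbing_stone_mid and collar above 0.1 m and contact force between rubbing_stone and the fingers below 0.3 N), for 0.2 s.
2. a blank is lifted off the bench to feel its weight (((height (world z) of blank_1_mid above 0.085 m and contact force between blank_1 and the fingers above 2 N) or (height (world z) of blank_2_mid above 0.085 m and contact force between blank_2 and the fingers above 2 N))), for 0.2 s.
3. the lighter blank stands in the tray, let go (((x of blank_1_mid in the frame of tray_floor between -0.075 and 0.075 m and y of blank_1_mid in the frame of tray_floor between -0.055 and 0.055 m and height (world z) of blank_1_mid below 0.072 m and angle between blank_1_mid's own z axis and vertical below 0.1 rad and contact force between blank_1 and the fingers below 0.3 N and contact force between blank_1 and tray between 2 and 5.1 N and linear speed of blank_1 below 0.02 m/s) or (x of blank_2_mid in the frame of tray_floor between -0.075 and 0.075 m and y of blank_2_mid in the frame of tray_floor between -0.055 and 0.055 m and height (world z) of blank_2_mid below 0.072 m and angle between blank_2_mid's own z axis and vertical below 0.1 rad and contact force between blank_2 and the fingers below 0.3 N and contact force between blank_2 and tray between 2 and 5.1 N and linear speed of blank_2 below 0.02 m/s))), for 0.2 s.
At the end, for the whole second after the job is handed in: Heavier blank gripped and still in the collar: within 0.12 rad of upright, 8 mm of its axis, centre 82 to 118 mm above the bench, under 5 N on the stand. Lighter one upright, let go, on the tray's floor. Rubbing stone flat on the bench, over 100 mm from the collar's axis (((horizontal distance between blank_1_mid and collar below 0.008 m and angle between blank_1_mid's own z axis and vertical below 0.12 rad and height (world z) of blank_1_mid between 0.082 and 0.118 m and contact force between blank_1 and the fingers above 3 N and contact force between blank_1 and stand below 5 N and linear speed of blank_1 below 0.03 m/s and x of blank_2_mid in the frame of tray_floor between -0.075 and 0.075 m and y of blank_2_mid in the frame of tray_floor between -0.055 and 0.055 m and height (world z) of blank_2_mid below 0.072 m and angle between blank_2_mid's own z axis and vertical below 0.1 rad and contact force between each of blank_2, rubbing_stone and the fingers below 0.3 N and contact force between blank_2 and tray between 2 and 5.1 N and linear speed of blank_2 below 0.02 m/s and height (world z) of rubbing_stone_mid below 0.017 m and angle between rubbing_stone_mid's own z axis and vertical below 0.15 rad and horizontal distance between rubbing_stone_mid and collar above 0.1 m) or (horizontal distance between blank_2_mid and collar below 0.008 m and angle between blank_2_mid's own z axis and vertical below 0.12 rad and height (world z) of blank_2_mid between 0.082 and 0.118 m and contact force between blank_2 and the fingers above 3 N and contact force between blank_2 and stand below 5 N and linear speed of blank_2 below 0.03 m/s and x of blank_1_mid in the frame of tray_floor between -0.075 and 0.075 m and y of blank_1_mid in the frame of tray_floor between -0.055 and 0.055 m and height (world z) of blank_1_mid below 0.072 m and angle between blank_1_mid's own z axis and vertical below 0.1 rad and contact force between each of blank_1, rubbing_stone and the fingers below 0.3 N and contact force between blank_1 and tray between 2 and 5.1 N and linear speed of blank_1 below 0.02 m/s and height (world z) of rubbing_stone_mid below 0.017 m and angle between rubbing_stone_mid's own z axis and vertical below 0.15 rad and horizontal distance between rubbing_stone_mid and collar above 0.1 m))); the arm keeps its last pose, push and grip.
It fails at once if a blank is toppled (leans more than 0.6 rad) (angle between any of blank_1_mid, blank_2_mid's own z axis and vertical above 0.6 rad).
It fails at once if a blank is dropped or flung (faster than 0.6 m/s with no grip on it) ((linear speed of blank_1 above 0.6 m/s and contact force between blank_1 and the fingers below 0.3 N) or (linear speed of blank_2 above 0.6 m/s and contact force between blank_2 and the fingers below 0.3 N)).
It fails at once if the tape measure or the wax block is moved by more than 30 mm (distance of any of tape_mid, wax_mid from where it was at the start of the episode above 0.03 m).
It also fails if it takes over 72 s, if anything falls off the work surface, if the arm or the gripper's body presses on something with over 40 N, if the wrist force passes 120 N, or if a joint passes its speed limit or range.

### The arm

A 7-joint arm with a two-finger parallel gripper is mounted at the origin on the work surface; the furniture and walls round the work are solid. World frame = base frame: x ahead of the robot, y to its left, z up, the work surface at z = 0. Lengths are in m, angles in rad, forces in N, time in s.
With the tool pointing down it reaches from about 0.4 to 0.85 m from the base axis. Payload 4.5 kg.
Tool frame: the origin (TCP) lies on the centre line of the jaws, within the pads' length; the fingertips stand 22 mm ahead of it and the grasp point (between the pads) lies 3 mm ahead of it; x points along the fingers, y is the direction in which the jaws open and shut, and the axes are right-handed (so a half turn about x gives the same grasp; the last joint's range is limited). The gripper opens to 88 mm and grips with 3 to 60 N. Pads are 18 mm wide; open, the fingers measure 123 mm over their backs; the gripper's body (75 mm by 187 mm) begins 45 mm behind the grasp point.
Start: joints at [-1.191, 0.689, -0.195, 1.565, 0.157, 0.902, -0.215], TCP at [0.212, 0.588, 0.261] pointing down, gripper open.
Joint ranges: [-3.01, 3.01], [-0.46, 2.08], [-1.47, 1.51], [0.13, 2.56], [-1, 4.14], [0.04, 2.09], [-2.66, 2.66]. Speed limits (rad/s): [2.57, 2.57, 3.14, 3.14, 3.14, 3.14, 3.14].

### API

Orientations are given as a unit quaternion [x, y, z, w].
In Python, from plant import bot, imaging gives the robot as it stands.
- The arm moves only by the shell command python3 -m pendant 'ROWS' [OPENING] [FORCE]. ROWS is JSON, a list of rows, each a list of 4 numbers: the shift along the world's x, y, z in cm, then the turn about the world's z in degrees. In form: [[x, y, z, spin], ...]. A call has 1 to 8 rows; each row shifts and turns the commanded pose from where the row before left it; what a row does not reach is not made up. A row lasts 1/8 s, in which the tool goes at most 62.5 mm and 10.7 degrees, less where a joint would pass 70% of its speed; a pose out of reach is approached as far as the arm can. A call is refused whole if a number of a shift passes 6.25 or a number of a turn 10.7, either way. A call with a gripper value outside its range is refused whole. OPENING is the closure, from -1 (fully open) to 1 (shut), set as the call begins (- or left out, the last holds). The fingers move at their own pace and stop on an object; FORCE is the grip in N (left out, the last holds). Time passes only in rows, so rows that do not move let the fingers close. It gives the time, the measured TCP pose, the force and the opening at its end, in the units of the state.
- bot.get_obs(): the state, without advancing time (a new reading comes with each control period).
- imaging.grab_frame(name): name is "scene" or "top"; returns a dict with "frame" (480x640x3 uint8, blue, green, red), "intrinsics" (3x3 intrinsics, pixels), "k1" (the pictures are not rectified: a ray, as slopes to the right and down, at radius r is drawn at 1 + k1 r^2 times it, then the intrinsics apply), "rvec" (rotation vector, rad) and "tvec" (3), from world to camera coordinates, as OpenCV has them. Camera axes: x right, y down, z forward; pixel columns grow to the right and rows downward; lengths in m; the calibration is good to about 2 mm. A picture is of the moment at which its call begins. There is no depth.
- bot.job_done(): hands the job in, once; it reports no verdict.
The state is a dict: "time": time; "q": joint angles; "qvel": joint speeds; "tau": joint torques, N m; "tool_pos": TCP position; "eef_rot": TCP orientation; "force": force on the tool from outside, world axes, zero at the start; "wrist_torque": the same for the moment, N m; "opening": finger opening in m.
Only numpy, scipy, OpenCV 4.12 (cv2) and the standard library are available. Lean on these libraries where they do the work, as an engineer would, in place of code of your own. Each camera call takes 0.05 s, during which the arm holds its last target.

## Working session

There is one attempt and no reset: what is moved stays moved. The work goes in short steps, Python scripts to look and compute and a shell command to move; the robot and the scene stay as the last step left them, time stands still between calls to the robot, and variables do not carry over. Pictures are saved under pics/ and viewed, and the job is handed in when it is done.

```bash
mkdir -p pics; ls
python3 - <<'E'
from plant import bot, imaging
import cv2
print(bot.get_obs())
for n in ["scene","top"]:
    f=imaging.grab_frame(n); cv2.imwrite(f"pics/{n}0.png",f["frame"]); print(n,f["intrinsics"],f["k1"],f["rvec"],f["tvec"])
E
```

```text
pics
{'time': 0.0, 'q': array([-1.19118297,  0.69002411, -0.19453945,  1.56634375,  0.15730067,
        0.90251106, -0.21508215]), 'qvel': array([-0.00098487,  0.00032477, -0.00074872,  0.00059251, -0.00032896,
       -0.00076784, -0.00048304]), 'tau': array([-7.44747431e-04, -5.27554071e+01, -1.26679089e+00, -1.53425592e+01,
       -5.25124662e-02,  6.49346039e-03,  1.86396787e-04]), 'tool_pos': array([0.21167953, 0.58742251, 0.25988569]), 'eef_rot': array([ 0.12094748,  0.69664339, -0.12227759,  0.69649687]), 'force': array([ 0.64045553,  0.1997548 , -0.25702649]), 'wrist_torque': array([-0.0184078 ,  0.02651324, -0.05618438]), 'opening': 0.0879899528205924}
scene [[482.09937548   0.         318.92112978]
 [  0.         482.09937548 247.09550894]
 [  0.           0.           1.        ]] -0.09597444754536628 [ 2.2941836  -0.5430983   0.22521985] [-0.41646989  0.19260916  0.79470495]
top [[523.00149017   0.         317.18008294]
 [  0.         523.00149017 239.22852565]
 [  0.           0.           1.        ]] -0.1424099424674403 [ 2.1774036  -2.1794141   0.06700019] [-0.0143146   0.46064588  0.89452895]
```

View pics/scene0.png

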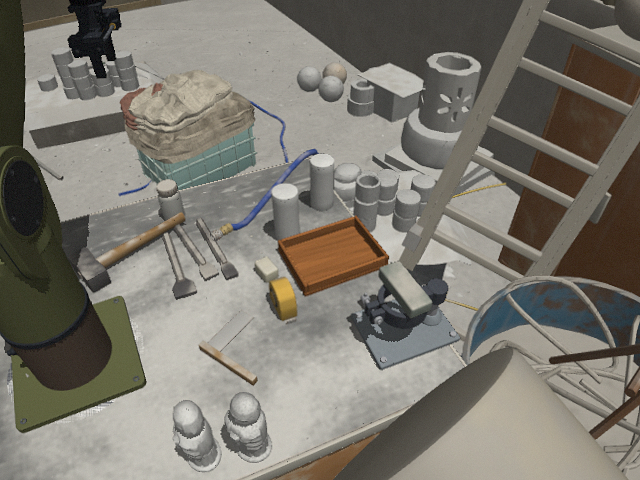

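View pics/top0.png

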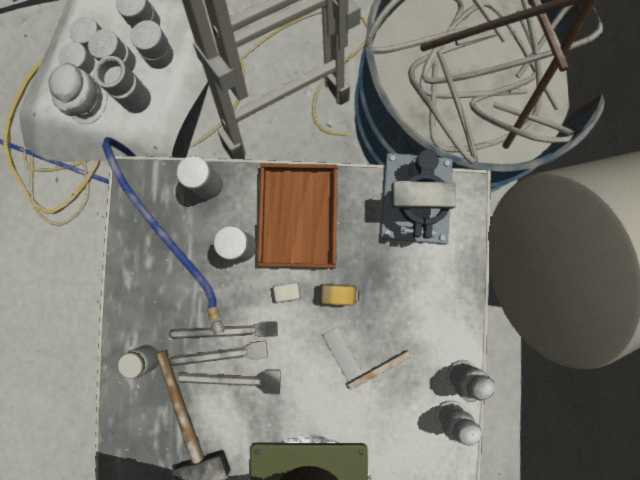

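The top view shows the blanks at about (198,178) and (232,245), the tray at (298,217) and the stone on the stand at (424,194). The tape is at (339,295) and the wax at (286,292). In the scene view the blanks are at about (322,180) and (286,210), and the stone is at (404,290). I'll zoom in to get accurate pixel positions.

Run:
```python
import cv2
s=cv2.imread("pics/scene0.png");t=cv2.imread("pics/top0.png")
def crop(im,x,y,w,h,n,k=4):
    cv2.imwrite(n,cv2.resize(im[y:y+h,x:x+w],None,fx=k,fy=k,interpolation=cv2.INTER_CUBIC))
crop(t,170,145,180,140,"pics/tz1.png"); crop(t,360,140,140,120,"pics/tz2.png",5)
crop(s,260,140,140,150,"pics/sz1.png"); crop(s,340,240,140,130,"pics/sz2.png",4)
```

```text
(no output)
```

View pics/tz1.png

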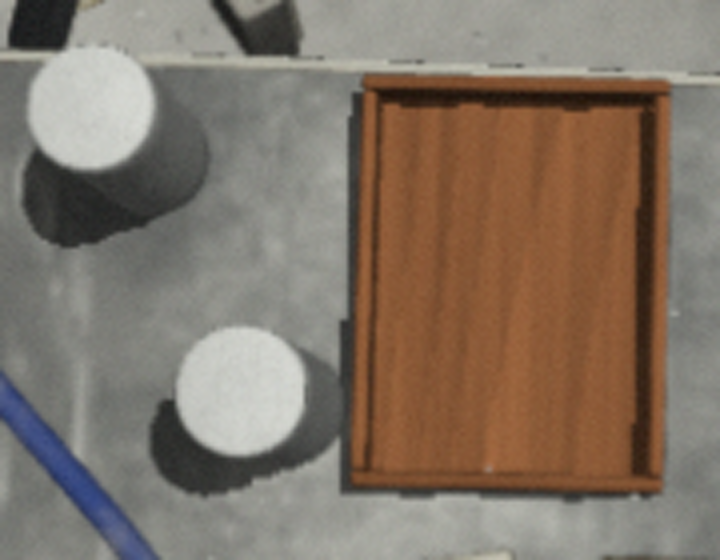

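View pics/tz2.png

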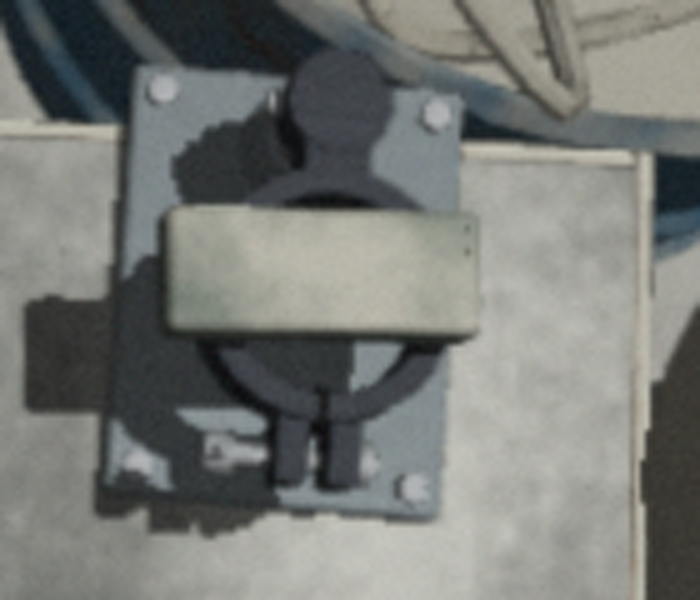

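View pics/sz1.png

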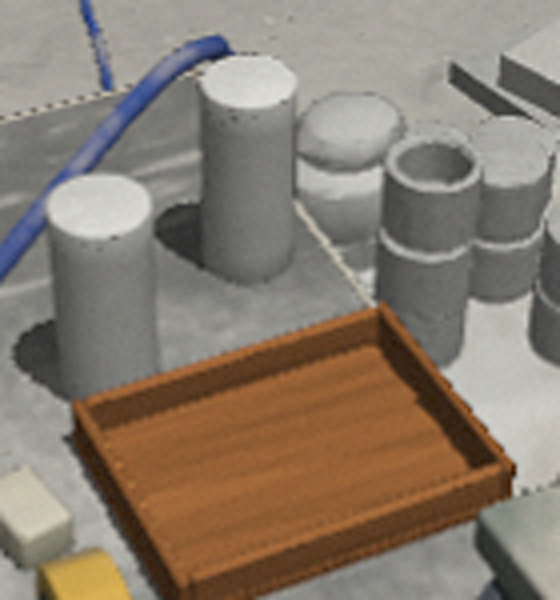

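View pics/sz2.png

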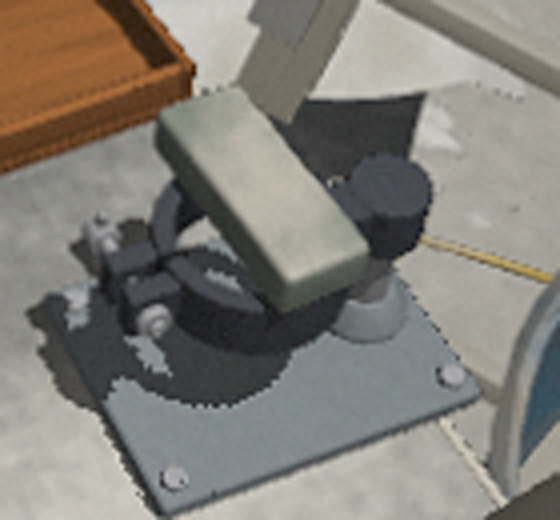

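```bash
cat > h.py <<'E'
import numpy as np, cv2, pickle, os
from plant import bot, imaging
def cal(f):
    K=np.array(f["intrinsics"]);D=np.array([f["k1"],0,0,0,0.]);R=cv2.Rodrigues(np.array(f["rvec"]))[0]
    return K,D,R,np.array(f["tvec"]).ravel()
def grab(n,save=None):
    f=imaging.grab_frame(n); pickle.dump({k:f[k] for k in f if k!="frame"},open(n+".pkl","wb"))
    if save: cv2.imwrite(save,f["frame"])
    return f
def C(n): return cal(pickle.load(open(n+".pkl","rb")))
def ray(c,px):
    K,D,R,t=c; u=cv2.undistortPoints(np.array(px,float).reshape(-1,1,2),K,D,R=None,criteria=(3,50,1e-10)) if False else cv2.undistortPoints(np.array(px,float).reshape(-1,1,2),K,D)
    d=np.c_[u.reshape(-1,2),np.ones(len(u))]@R; return -R.T@t,d
def atz(c,px,z):
    o,d=ray(c,px); return o+d*((z-o[2])/d[:,2])[:,None]
def tri(c1,p1,c2,p2):
    o1,d1=ray(c1,[p1]);o2,d2=ray(c2,[p2]);d1=d1[0];d2=d2[0]
    s=np.linalg.lstsq(np.c_[d1,-d2],o2-o1,rcond=None)[0]
    a=o1+s[0]*d1;b=o2+s[1]*d2; return (a+b)/2,np.linalg.norm(a-b)
def proj(c,P):
    K,D,R,t=c; return cv2.projectPoints(np.array(P,float).reshape(-1,1,3),cv2.Rodrigues(R)[0],t,K,D)[0].reshape(-1,2)
def z(off,k,p): p=np.array(p,float); return (p+.5)/k-.5+np.array(off)
def crop(im,x,y,w,h,n,k=4): cv2.imwrite(n,cv2.resize(im[y:y+h,x:x+w],None,fx=k,fy=k,interpolation=cv2.INTER_CUBIC))
E
python3 - <<'E'
from h import *
np.set_printoptions(precision=4,suppress=True)
import cv2
for n in ["scene","top"]: grab(n)
t=C("top");s=C("scene")
for nm,a,b in [("A",z((170,145),4,(91.5,109)),z((260,140),4,(248,82))),("B",z((170,145),4,(241,391)),z((260,140),4,(100,206)))]:
    print(nm,tri(t,a,s,b), atz(t,[a],.121),atz(s,[b],.121))
st=z((360,140),5,[(166,207),(478,212),(478,335),(168,332)]); ss=z((340,240),4,[(158,124),(285,302),(368,252),(243,88)])
ss=ss[[0,1,2,3]]
P=atz(t,st,.1195);print(P,P.mean(0)); Q=atz(s,ss,.1195);print(Q,Q.mean(0)); print("stone",tri(t,st.mean(0),s,ss.mean(0)))
T=atz(t,z((170,145),4,[(363,75),(670,82),(661,493),(352,487)]),.03);print(T,T.mean(0))
S=atz(s,z((260,140),4,[(75,408),(380,304),(514,468),(187,578)]),.03);print("trayscene",S,S.mean(0))
print("base",atz(t,z((360,140),5,[(135,66),(463,96),(440,520),(105,487)]),.012))
print("tape/wax",atz(t,[(339,295),(286,292)],.04))
print(t[2].T@-t[3], s[2].T@-s[3])
E
```

```text
A (array([0.5615, 0.181 , 0.1185]), np.float64(0.0024705437035111746)) [[0.5599 0.1809 0.121 ]] [[0.5611 0.1774 0.121 ]]
B (array([0.4498, 0.1194, 0.1185]), np.float64(0.0030111338755527315)) [[0.4483 0.1195 0.121 ]] [[0.4501 0.1158 0.121 ]]
[[ 0.5442 -0.1342  0.1195]
 [ 0.543  -0.233   0.1195]
 [ 0.504  -0.2319  0.1195]
 [ 0.5048 -0.1343  0.1195]] [ 0.524  -0.1833  0.1195]
[[ 0.5036 -0.1428  0.1195]
 [ 0.4985 -0.2416  0.1195]
 [ 0.5405 -0.2361  0.1195]
 [ 0.5457 -0.1414  0.1195]] [ 0.5221 -0.1905  0.1195]
stone (array([ 0.5265, -0.1855,  0.1097]), np.float64(0.0021882859963494716))
[[ 0.5926  0.0842  0.03  ]
 [ 0.5889 -0.0497  0.03  ]
 [ 0.4105 -0.0451  0.03  ]
 [ 0.4131  0.0874  0.03  ]] [0.5013 0.0192 0.03  ]
trayscene [[ 0.4164  0.0816  0.03  ]
 [ 0.5911  0.0823  0.03  ]
 [ 0.589  -0.052   0.03  ]
 [ 0.4179 -0.0445  0.03  ]] [0.5036 0.0168 0.03  ]
base [[ 0.6153 -0.1385  0.012 ]
 [ 0.605  -0.2565  0.012 ]
 [ 0.453  -0.2444  0.012 ]
 [ 0.4648 -0.1259  0.012 ]]
tape/wax [[ 0.3645 -0.0518  0.04  ]
 [ 0.3696  0.0377  0.04  ]]
[ 0.3939 -0.0254  0.9256] [ 0.1802 -0.5739  0.693 ]
```

Run:
```python
from h import *
from scipy.spatial.transform import Rotation as Ro
o=bot.get_obs(); R=Ro.from_quat(o["eef_rot"]).as_matrix(); print(R.round(3), np.degrees(np.arctan2(R[1,1],R[0,1])),o["time"],o["tool_pos"])
```

```text
[[-0.     0.339  0.941]
 [-0.001  0.941 -0.339]
 [-1.    -0.001  0.   ]] 70.19471055315246 0.2 [0.21172189 0.58766951 0.26019997]
```

```bash
python3 -m pendant '[[2,-3,0,-5],[3.2,-4.8,0,-8],[3.2,-4.8,0,-8],[3.2,-4.8,0,-8],[3.2,-4.8,0,-8],[3.2,-4.8,0,-8],[2,-5.2,0,-8],[2,-5.2,0,-8]]' -1
```

```text
time: 1.2
tool_pos: [0.4325, 0.2124, 0.2608]
eef_rot: [0.46, 0.537, -0.459, 0.537]
force: [0.6, 0.2, 0.0]
opening: 0.0882
```

```bash
python3 -m pendant '[[1.1,-5,0,-1],[1.1,-5,0,-1],[1.1,-5,0,-1],[1.1,-5,0,-1],[1.1,-5,0,-1],[1.1,-5,0,-1],[1.2,-5,0,-1],[1.2,-4.9,0,-2]]'
cat > st.py <<'E'
from h import *
from scipy.spatial.transform import Rotation as Ro
o=bot.get_obs(); R=Ro.from_quat(o["eef_rot"]).as_matrix()
print("t %.2f"%o["time"],"pos",o["tool_pos"].round(4),"jaw %.2f"%np.degrees(np.arctan2(R[1,1],R[0,1])),"tilt %.3f"%np.arccos(-R[2,0]),"F",o["force"].round(2),"op %.4f"%o["opening"],"q",o["q"].round(2))
E
python3 st.py
```

```text
time: 2.2
tool_pos: [0.522, -0.1866, 0.2607]
eef_rot: [0.5, 0.501, -0.499, 0.501]
force: [0.8, 0.3, 0.1]
opening: 0.0882
t 2.20 pos [ 0.522  -0.1866  0.2607] jaw 0.13 tilt 0.000 F [0.81 0.34 0.13] op 0.0882 q [ 0.23  0.59  0.05  1.79 -0.04  0.76  0.3 ]
```

```bash
python3 -m pendant '[[0,0,-4,0],[0,0,-4,0],[0,0,-3.5,0],[0,0,-2,0],[0,0,-0.4,0],[0,0,0,0]]'
python3 - <<'E'
from h import *
s=grab("scene")["frame"];t=grab("top")["frame"]
crop(s,300,180,200,150,"pics/s1.png",4)
E
python3 st.py
```

```text
time: 2.95
tool_pos: [0.5221, -0.1851, 0.1221]
eef_rot: [0.499, 0.501, -0.499, 0.501]
force: [1.2, -0.5, 1.1]
opening: 0.0883
t 3.05 pos [ 0.5225 -0.1852  0.1227] jaw 0.19 tilt 0.002 F [0.2  0.01 0.1 ] op 0.0879 q [ 0.24  0.8   0.03  1.9  -0.05  0.44  0.31]
```

View pics/s1.png

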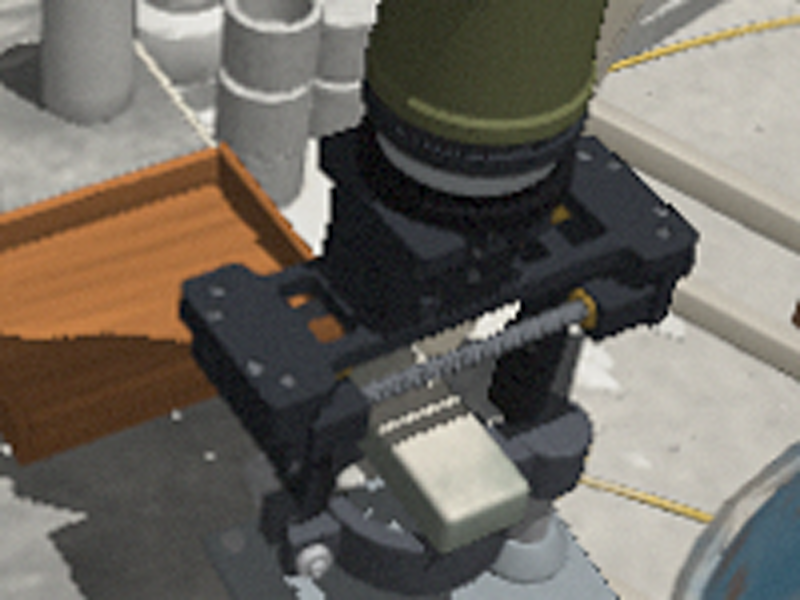

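The jaws straddle the stone, with one finger on each side at about (320,470) and (560,420) in the crop. I'll close now.

```bash
python3 -m pendant '[[0,0,0,0],[0,0,0,0],[0,0,0,0],[0,0,0,0]]' 1 30; python3 -m pendant '[[0,0,0.5,0],[0,0,2,0],[0,0,2.5,0],[0,0,0,0]]'; python3 st.py
```

```text
time: 3.55
tool_pos: [0.5219, -0.1849, 0.1218]
eef_rot: [0.499, 0.501, -0.499, 0.501]
force: [0.7, -0.5, -0.2]
opening: 0.0502
time: 4.05
tool_pos: [0.5227, -0.1853, 0.173]
eef_rot: [0.5, 0.5, -0.499, 0.502]
force: [-0.2, 0.2, -3.6]
opening: 0.0405
t 4.05 pos [ 0.5227 -0.1853  0.173 ] jaw 0.18 tilt 0.003 F [-0.24  0.18 -3.64] op 0.0405 q [ 0.24  0.72  0.04  1.87 -0.05  0.55  0.31]
```

```bash
python3 -m pendant '[[-2,-0.5,0,0],[-5,-1.5,0,0],[-5,-1.5,0,0],[-4,-1.5,-2,0],[-1.8,-0.3,-4,0],[0,0,-4,0],[0,0,0,0],[0,0,0,0]]'
python3 - <<'E'
from h import *
s=grab("scene")["frame"];t=grab("top")["frame"]
a=s[200:440,240:500]; cv2.imwrite("pics/s2.png",cv2.resize(a,None,fx=2.5,fy=2.5)); crop(t,340,120,200,150,"pics/t2.png",4)
E
python3 st.py
```

```text
time: 5.05
tool_pos: [0.3498, -0.2418, 0.0783]
eef_rot: [0.499, 0.505, -0.5, 0.497]
force: [0.4, 0.4, -2.7]
opening: 0.0405
t 5.15 pos [ 0.35   -0.2419  0.0789] jaw 0.21 tilt 0.010 F [ 0.13 -0.54 -3.63] op 0.0407 q [ 0.51  0.83 -0.02  2.28  0.23  0.04  0.27]
```

View pics/s2.png

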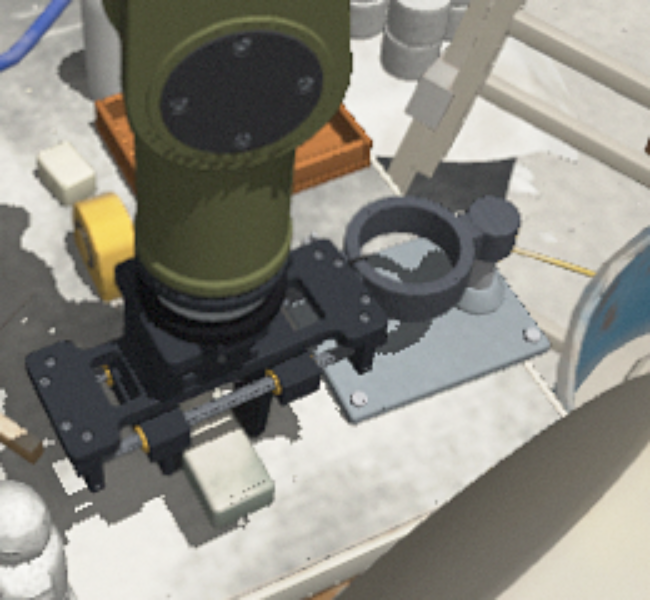

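View pics/t2.png

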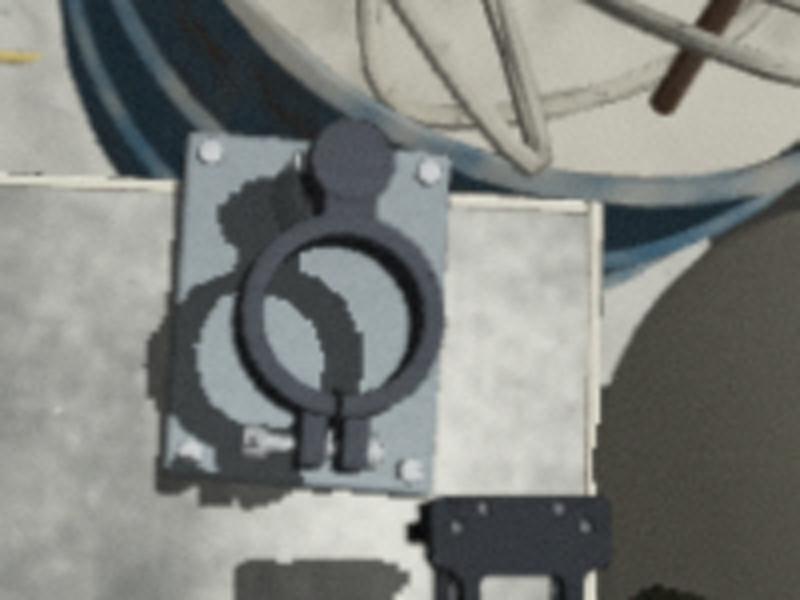

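The stone hangs level. The ring is now in full view: its hole is centred at about (340,318) in the top crop. Joint 6 is at its lower limit at this spot, so I'll place the stone a little further out and watch the tilt.

```bash
python3 -m pendant '[[1,-0.6,0,0],[0.4,-0.4,-1,0],[0,0,-1,0],[0,0,0,0]]'; python3 st.py
python3 - <<'E'
from h import *
np.set_printoptions(precision=4,suppress=True)
t=C("top");s=C("scene")
# ring hole ellipse rough: left,right,top,bottom of inner rim (top crop 4x @340,120), z=.095
p=z((340,120),4,[(262,318),(426,318),(338,232),(340,398)])
print(atz(t,p,.095))
p=z((240,200),2.5,[(345,248),(474,255)]);print(atz(s,p,.095))
im=cv2.imread("pics/t2.png")
E
```

```text
time: 5.65
tool_pos: [0.3627, -0.2515, 0.0569]
eef_rot: [0.498, 0.506, -0.5, 0.496]
force: [-0.6, -0.1, -2.6]
opening: 0.0403
t 5.65 pos [ 0.3627 -0.2515  0.0569] jaw 0.20 tilt 0.015 F [-0.59 -0.14 -2.61] op 0.0403 q [ 0.51  0.88 -0.02  2.23  0.25  0.04  0.26]
[[ 0.5193 -0.157   0.095 ]
 [ 0.5195 -0.2236  0.095 ]
 [ 0.5545 -0.1885  0.095 ]
 [ 0.487  -0.188   0.095 ]]
[[ 0.483  -0.176   0.095 ]
 [ 0.5537 -0.2185  0.095 ]]
```

```bash
python3 -m pendant '[[0,0,-1,0],[0,0,-0.8,0],[0,0,-0.3,0],[0,0,0,0]]'; python3 st.py
python3 - <<'E'
from h import *
s=grab("scene")["frame"]
a=s[260:440,280:460]; cv2.imwrite("pics/s3.png",cv2.resize(a,None,fx=3.3,fy=3.3))
E
```

```text
time: 6.15
tool_pos: [0.3664, -0.2539, 0.0398]
eef_rot: [0.498, 0.508, -0.5, 0.494]
force: [0.5, 0.4, -2.5]
opening: 0.0404
t 6.15 pos [ 0.3664 -0.2539  0.0398] jaw 0.25 tilt 0.020 F [ 0.49  0.38 -2.5 ] op 0.0404 q [ 0.53  0.92 -0.05  2.22  0.88  0.04 -0.37]
```

View pics/s3.png

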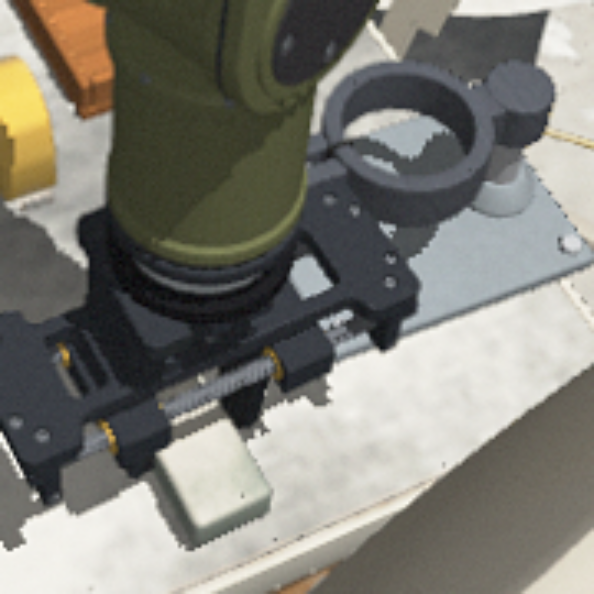

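```bash
python3 -m pendant '[[0,0,-0.5,0],[0,0,-0.4,0],[0,0,0,0]]'; python3 st.py
```

```text
time: 6.58
tool_pos: [0.3665, -0.2541, 0.0315]
eef_rot: [0.498, 0.508, -0.5, 0.494]
force: [0.2, 0.7, -1.5]
opening: 0.0403
t 6.58 pos [ 0.3665 -0.2541  0.0315] jaw 0.22 tilt 0.020 F [ 0.21  0.75 -1.46] op 0.0403 q [ 0.54  0.94 -0.06  2.22  1.35  0.04 -0.84]
```

```bash
python3 -m pendant '[[0,0,-0.3,0],[0,0,0,0]]'; python3 st.py
```

```text
time: 6.82
tool_pos: [0.3663, -0.2542, 0.0304]
eef_rot: [0.498, 0.507, -0.5, 0.495]
force: [-2.4, 1.1, 24.9]
opening: 0.0404
t 6.83 pos [ 0.3663 -0.2542  0.0304] jaw 0.18 tilt 0.018 F [-2.35  1.08 24.92] op 0.0404 q [ 0.54  0.94 -0.06  2.22  1.49  0.04 -0.98]
```

```bash
python3 -m pendant '[[0,0,0.15,0],[0,0,0,0]]' -1; python3 -m pendant '[[0,0,0,0],[0,0,0,0],[0,0,0,0]]'; python3 st.py
```

```text
time: 7.08
tool_pos: [0.3669, -0.2543, 0.0302]
eef_rot: [0.498, 0.507, -0.5, 0.494]
force: [0.4, 0.1, -0.9]
opening: 0.0581
time: 7.45
tool_pos: [0.3666, -0.2542, 0.0296]
eef_rot: [0.498, 0.508, -0.5, 0.494]
force: [-0.7, 0.2, 0.1]
opening: 0.0873
t 7.45 pos [ 0.3666 -0.2542  0.0296] jaw 0.20 tilt 0.020 F [-0.72  0.15  0.1 ] op 0.0873 q [ 0.54  0.94 -0.06  2.22  1.42  0.04 -0.91]
```

```bash
python3 -m pendant '[[0,0,1,0],[0,0,2,0],[0,0,3,0],[0,0,4,0],[0,0,4,0],[2,2,3,0],[2,4,0,0],[1,5,0,0]]'; python3 st.py
python3 - <<'E'
from h import *
s=grab("scene")["frame"];t=grab("top")["frame"]
cv2.imwrite("pics/s4.png",s)
cv2.imwrite("pics/t4.png",t)
E
```

```text
time: 8.45
tool_pos: [0.4178, -0.1439, 0.2]
eef_rot: [0.499, 0.506, -0.501, 0.494]
force: [0.5, -0.1, -0.3]
opening: 0.088
t 8.45 pos [ 0.4178 -0.1439  0.2   ] jaw 0.02 tilt 0.018 F [ 0.5  -0.08 -0.28] op 0.0880 q [ 0.66  0.64 -0.68  2.13  0.69  0.61 -0.51]
```

View pics/s4.png

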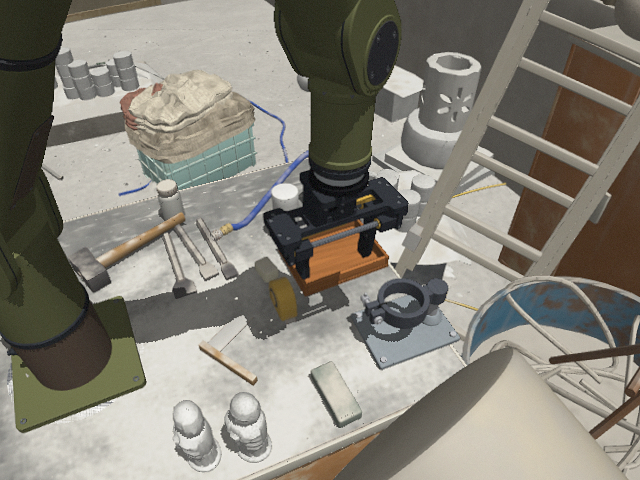

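View pics/t4.png

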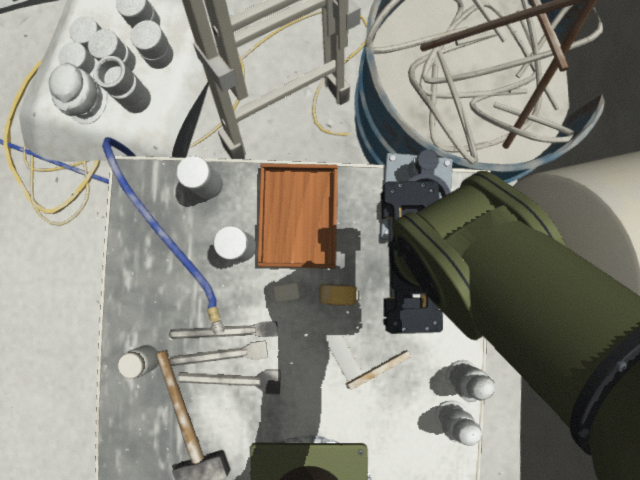

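The stone now lies flat on the bench at scene (336,393), well clear of the stand. Next is blank B.

```bash
python3 -m pendant '[[0,3,1,0],[0.5,4,1,0],[0.5,4.5,0,0],[0.5,4.5,0,0],[0.5,4.5,0,0],[0.5,3.5,0,0],[0.6,2.2,0,0],[0,0,0,0]]'; python3 st.py
python3 - <<'E'
from h import *
s=grab("scene")["frame"];t=grab("top")["frame"]
crop(s,330,320,60,110,"pics/s5.png",5); crop(t,360,140,140,120,"pics/t5.png",5)
cv2.imwrite("pics/t5f.png",t);cv2.imwrite("pics/s5f.png",s)
crop(s,340,260,140,130,"pics/s5b.png",5)
E
```

```text
time: 9.55
tool_pos: [0.4478, 0.1188, 0.2197]
eef_rot: [0.498, 0.508, -0.5, 0.494]
force: [-0.7, 0.0, 0.4]
opening: 0.0885
t 9.55 pos [0.4478 0.1188 0.2197] jaw 0.34 tilt 0.020 F [-0.65  0.01  0.41] op 0.0885 q [ 0.08  0.63 -0.67  2.06  0.6   0.67 -0.98]
```

View pics/t5f.png

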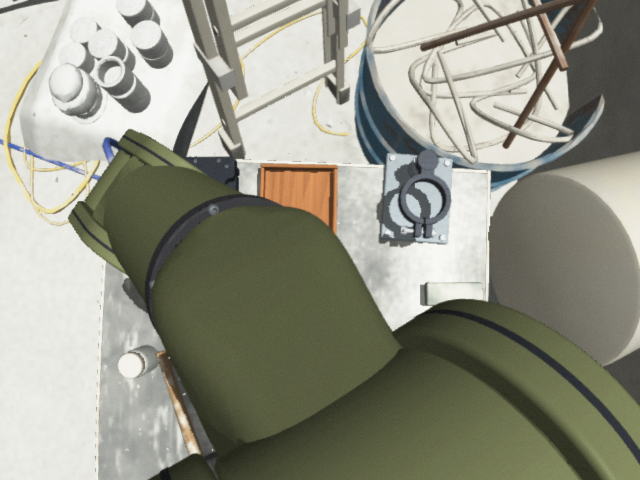

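View pics/s5b.png

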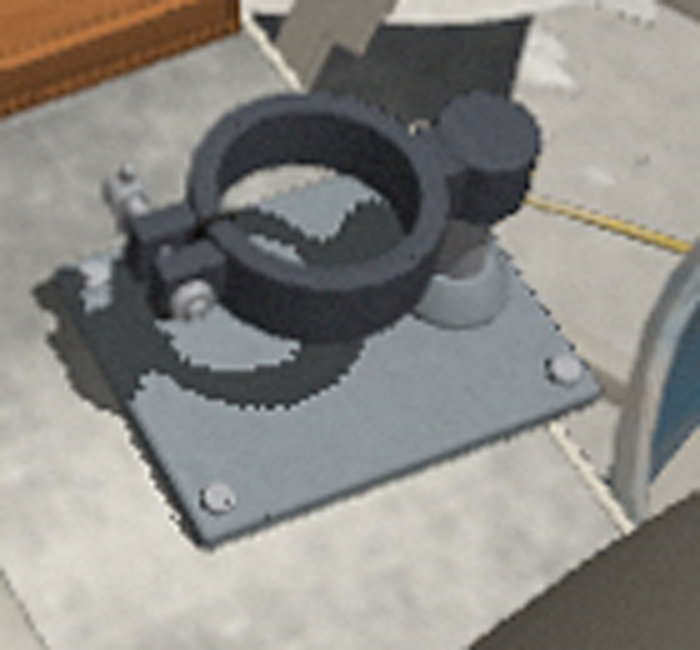

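View pics/t5.png

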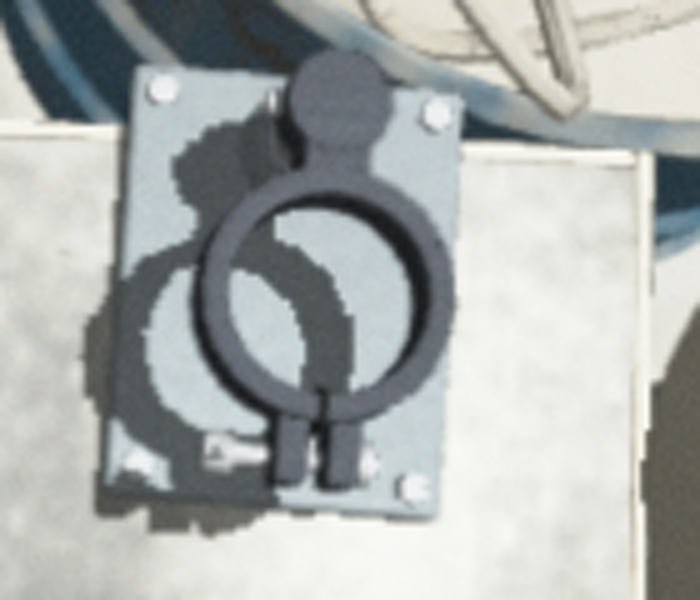

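View pics/s5f.png

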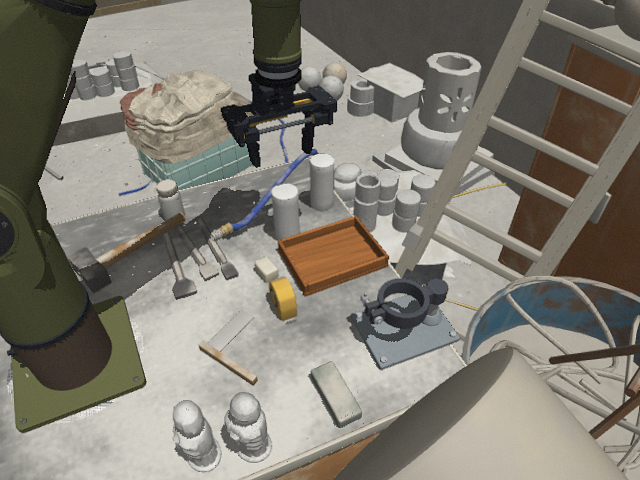

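```bash
python3 -m pendant '[[0,0,-3,0],[0,0,-3,0],[0,0,-3,0],[0,0,-2,0],[0,0,-0.7,0],[0,0,0,0],[0,0,0,0]]'; python3 st.py;  python3 -m pendant '[[0,0,0,0],[0,0,0,0],[0,0,0,0],[0,0,0,0],[0,0,0,0],[0,0,0,0]]' 1 40; python3 st.py
```

```text
time: 10.52
tool_pos: [0.4481, 0.1175, 0.1034]
eef_rot: [0.498, 0.507, -0.5, 0.494]
force: [-0.6, -0.7, 0.6]
opening: 0.0881
t 10.53 pos [0.4481 0.1175 0.1034] jaw 0.16 tilt 0.019 F [-0.65 -0.67  0.56] op 0.0881 q [-0.09  0.81 -0.41  2.15  0.88  0.36 -1.23]
time: 11.28
tool_pos: [0.4485, 0.118, 0.1029]
eef_rot: [0.498, 0.507, -0.5, 0.494]
force: [3.1, -1.1, 1.6]
opening: 0.0529
t 11.28 pos [0.4485 0.118  0.1029] jaw 0.19 tilt 0.019 F [ 3.1  -1.12  1.56] op 0.0529 q [-0.09  0.81 -0.41  2.15  0.88  0.36 -1.23]
```

```bash
python3 -m pendant '[[0,0,0.5,0],[0,0,1.5,0],[0,0,1.5,0],[0,0,0.5,0],[0,0,0,0]]'; for i in 1 2 3 4; do python3 -m pendant '[[0,0,0,0]]' | grep force; done; python3 st.py
python3 - <<'E'
from h import *
s=grab("scene")["frame"];crop(s,200,80,180,170,"pics/s6.png",3.5) if False else cv2.imwrite("pics/s6.png",cv2.resize(s[80:250,200:380],None,fx=3.5,fy=3.5))
E
```

```text
time: 11.9
tool_pos: [0.4471, 0.1174, 0.1425]
eef_rot: [0.498, 0.508, -0.501, 0.494]
force: [-0.1, -0.3, -5.4]
opening: 0.0528
force: [-0.7, 0.5, -6.4]
force: [-0.6, 0.0, -5.5]
force: [0.0, -0.7, -6.3]
force: [0.8, 0.3, -5.3]
t 12.40 pos [0.4476 0.1178 0.1426] jaw 0.20 tilt 0.020 F [ 0.82  0.26 -5.26] op 0.0527 q [-0.02  0.74 -0.52  2.13  0.78  0.48 -1.14]
```

View pics/s6.png

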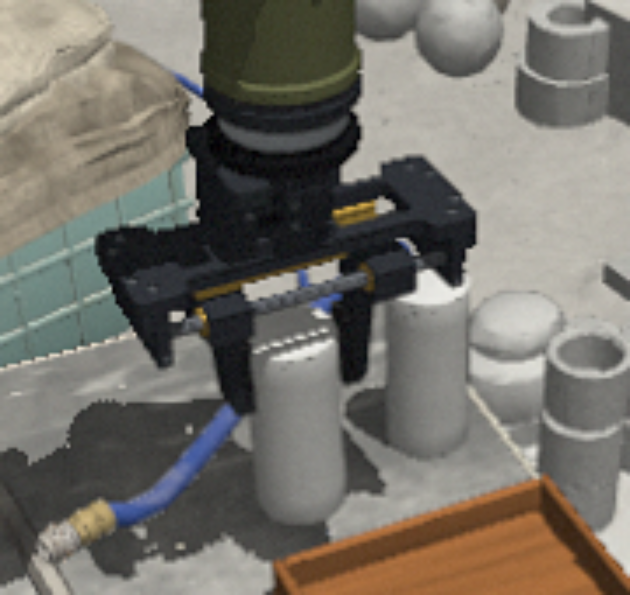

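Blank B weighs about 5.8 N and hangs upright in the jaws. I'll set it back and weigh the other one.

```bash
python3 -m pendant '[[0,0,-1.5,0],[0,0,-1.2,0],[0,0,-0.7,0],[0,0,-0.3,0],[0,0,-0.15,0],[0,0,0,0]]';python3 st.py
```

```text
time: 13.2
tool_pos: [0.4478, 0.1179, 0.1044]
eef_rot: [0.498, 0.508, -0.5, 0.494]
force: [-0.3, -0.6, -7.0]
opening: 0.0524
t 13.20 pos [0.4478 0.1179 0.1044] jaw 0.20 tilt 0.019 F [-0.28 -0.58 -7.04] op 0.0524 q [-0.09  0.81 -0.42  2.15  0.87  0.37 -1.23]
```

```bash
python3 -m pendant '[[0,0,-0.15,0],[0,0,0,0]]';python3 st.py
```

```text
time: 13.45
tool_pos: [0.4479, 0.1179, 0.103]
eef_rot: [0.498, 0.508, -0.5, 0.494]
force: [0.5, -0.4, -4.5]
opening: 0.0529
t 13.45 pos [0.4479 0.1179 0.103 ] jaw 0.20 tilt 0.019 F [ 0.46 -0.42 -4.53] op 0.0529 q [-0.09  0.81 -0.41  2.15  0.88  0.36 -1.23]
```

```bash
python3 -m pendant '[[0,0,-0.1,0],[0,0,0,0]]'; python3 -m pendant '[[0,0,0,0],[0,0,0,0],[0,0,0,0],[0,0,0,0]]' -1; python3 st.py; python3 -m pendant '[[0,0,2,0],[0,0,4,0],[0,0,4,0],[0,0,2,0],[0,0,0,0]]'; python3 st.py
python3 - <<'E'
from h import *
s=grab("scene")["frame"];cv2.imwrite("pics/s7.png",cv2.resize(s[80:250,200:380],None,fx=3.5,fy=3.5))
E
```

```text
time: 13.7
tool_pos: [0.448, 0.1179, 0.1028]
eef_rot: [0.498, 0.507, -0.5, 0.494]
force: [-0.9, -0.5, 9.0]
opening: 0.0524
time: 14.2
tool_pos: [0.4477, 0.1178, 0.1017]
eef_rot: [0.498, 0.508, -0.5, 0.494]
force: [0.8, 0.1, -0.3]
opening: 0.0877
t 14.20 pos [0.4477 0.1178 0.1017] jaw 0.20 tilt 0.020 F [ 0.77  0.09 -0.26] op 0.0877 q [-0.1   0.81 -0.41  2.15  0.88  0.36 -1.23]
time: 14.82
tool_pos: [0.4484, 0.118, 0.2227]
eef_rot: [0.499, 0.507, -0.5, 0.494]
force: [-0.5, 0.7, 0.1]
opening: 0.0882
t 14.82 pos [0.4484 0.118  0.2227] jaw 0.16 tilt 0.018 F [-0.55  0.71  0.14] op 0.0882 q [ 0.09  0.62 -0.69  2.06  0.6   0.68 -0.99]
```

View pics/s7.png

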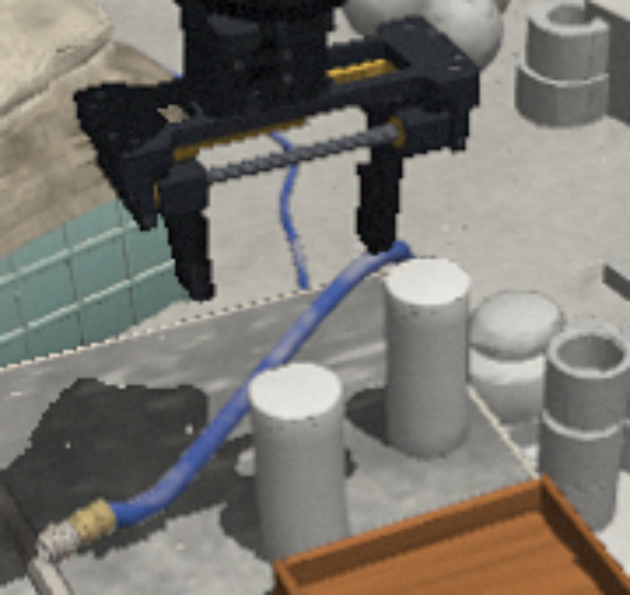

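```bash
python3 - <<'E'
from h import *
t=C("top");s=C("scene")
print(tri(t,(235,155),s,(412,265)), tri(t,(340,100),s,(590,215)), tri(t,(345,100),s,(590,215)))
E
python3 -m pendant '[[2,1,0,-10],[3,1.5,0,-10],[3,2,0,-10],[2,1,0,-10],[1.2,0.6,0,-10],[0,0,0,-10],[0,0,0,-10],[0,0,0,-10]]'; python3 st.py
```

```text
(array([ 0.72610925,  0.13197244, -0.22490781]), np.float64(0.1404296627426123)) (array([ 0.737793  , -0.15741093,  0.18390339]), np.float64(0.2661278940392057)) (array([ 0.73628763, -0.16185236,  0.18540944]), np.float64(0.26007462227350037))
time: 15.88
tool_pos: [0.5589, 0.1783, 0.2198]
eef_rot: [0.707, 0.066, -0.702, 0.056]
force: [0.1, -0.2, -0.6]
opening: 0.0877
t 15.88 pos [0.5589 0.1783 0.2198] jaw -80.12 tilt 0.017 F [ 0.07 -0.24 -0.62] op 0.0877 q [-0.22  0.69 -0.27  1.73  0.24  0.74 -2.01]
```

```bash
python3 -m pendant '[[0.1,0,-3,0],[0,0,-3,0],[0,0,-3,0],[0,0,-2,0],[0,0,-0.6,0],[0,0,0,0],[0,0,0,0]]'; python3 st.py;  python3 -m pendant '[[0,0,0,0],[0,0,0,0],[0,0,0,0],[0,0,0,0],[0,0,0,0],[0,0,0,0]]' 1 40; python3 st.py
```

```text
time: 16.75
tool_pos: [0.5611, 0.179, 0.1063]
eef_rot: [0.708, 0.069, -0.7, 0.057]
force: [0.5, -0.6, 0.2]
opening: 0.0883
t 16.75 pos [0.5611 0.179  0.1063] jaw -79.80 tilt 0.020 F [ 0.53 -0.61  0.23] op 0.0883 q [-0.26  0.86 -0.21  1.8   0.31  0.49 -2.06]
time: 17.5
tool_pos: [0.5608, 0.1795, 0.106]
eef_rot: [0.708, 0.069, -0.701, 0.057]
force: [-1.0, 1.3, 2.7]
opening: 0.0528
t 17.50 pos [0.5608 0.1795 0.106 ] jaw -79.78 tilt 0.021 F [-0.96  1.29  2.67] op 0.0528 q [-0.26  0.86 -0.21  1.81  0.31  0.49 -2.06]
```

```bash
python3 -m pendant '[[0,0,0.5,0],[0,0,1.5,0],[0,0,1.5,0],[0,0,0.5,0],[0,0,0,0]]'; for i in 1 2 3 4; do python3 -m pendant '[[0,0,0,0]]' | grep force; done; python3 st.py
python3 - <<'E'
from h import *
s=grab("scene")["frame"];cv2.imwrite("pics/s8.png",cv2.resize(s[60:250,220:440],None,fx=3,fy=3)); t=grab("top")["frame"]; cv2.imwrite("pics/t8.png",t)
E
```

```text
time: 18.12
tool_pos: [0.561, 0.1788, 0.1464]
eef_rot: [0.708, 0.069, -0.7, 0.057]
force: [0.1, 0.8, -3.4]
opening: 0.0523
force: [0.0, -0.4, -4.7]
force: [0.3, 1.0, -4.3]
force: [0.1, -0.3, -3.1]
force: [0.3, -0.4, -3.0]
t 18.62 pos [0.5606 0.1788 0.1456] jaw -79.80 tilt 0.019 F [ 0.3  -0.35 -2.97] op 0.0524 q [-0.24  0.8  -0.24  1.79  0.29  0.58 -2.05]
```

View pics/s8.png

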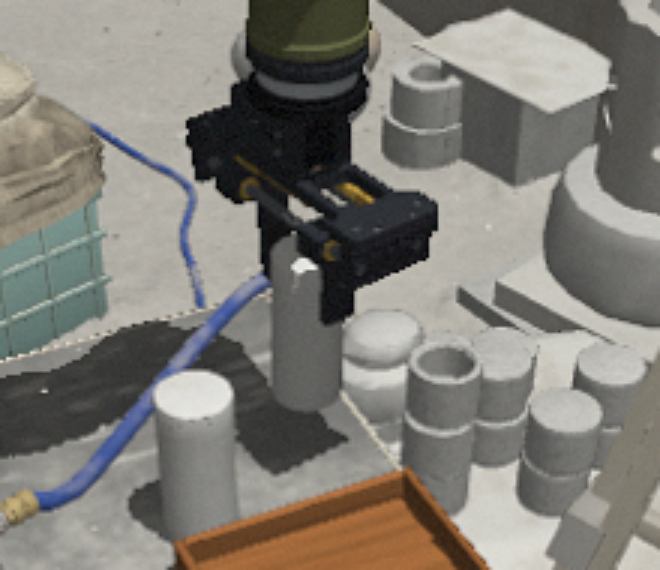

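View pics/t8.png

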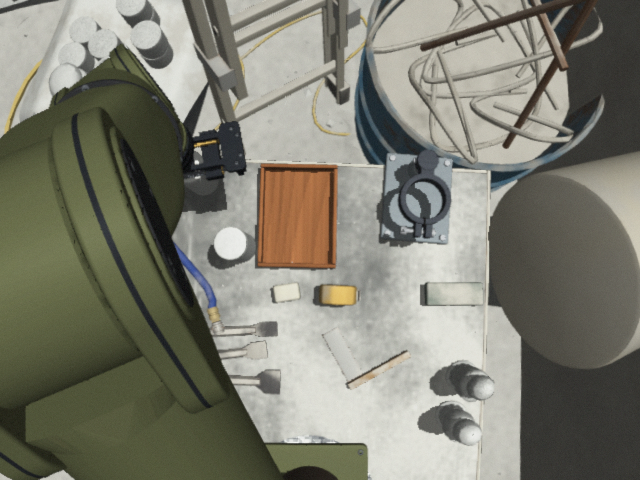

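Blank A weighs about 3.6 N, so A is the lighter one and B (5.8 N) the heavier. A goes into the tray.

```bash
python3 -m pendant '[[0,-1,1.5,0],[0,-2.5,1.5,0],[-0.5,-3.5,0,0],[-1,-3.5,0,0],[-1.5,-3,0,0],[-1.5,-1.8,0,0],[-0.5,-0.6,0,0],[0,0,0,0]]'; python3 st.py; python3 -m pendant '[[0,0,-1.5,0],[0,0,-1.5,0],[0,0,-1.5,0],[0,0,-0.7,0],[0,0,-0.4,0],[0,0,0,0]]'; python3 st.py
```

```text
time: 19.73
tool_pos: [0.5112, 0.0197, 0.1764]
eef_rot: [0.708, 0.069, -0.7, 0.057]
force: [0.2, 1.1, -4.5]
opening: 0.0529
t 19.73 pos [0.5112 0.0197 0.1764] jaw -79.83 tilt 0.020 F [ 0.21  1.14 -4.48] op 0.0529 q [ 0.05  0.68 -0.27  1.99  0.33  0.5  -1.85]
time: 20.48
tool_pos: [0.5107, 0.0199, 0.1196]
eef_rot: [0.708, 0.069, -0.701, 0.057]
force: [0.1, 0.7, -4.3]
opening: 0.0531
t 20.48 pos [0.5107 0.0199 0.1196] jaw -79.79 tilt 0.020 F [ 0.14  0.71 -4.31] op 0.0531 q [ 0.01  0.78 -0.21  2.03  0.38  0.36 -1.89]
```

```bash
python3 -m pendant '[[0,0,-0.3,0],[0,0,-0.2,0],[0,0,0,0]]'; python3 st.py
```

```text
time: 20.85
tool_pos: [0.5107, 0.0198, 0.1147]
eef_rot: [0.708, 0.069, -0.701, 0.057]
force: [0.1, 0.9, -3.7]
opening: 0.0527
t 20.85 pos [0.5107 0.0198 0.1147] jaw -79.80 tilt 0.020 F [ 0.12  0.88 -3.72] op 0.0527 q [ 0.    0.79 -0.2   2.03  0.38  0.35 -1.89]
```

```bash
python3 -m pendant '[[0,0,-0.15,0],[0,0,0,0]]'; python3 -m pendant '[[0,0,-0.1,0],[0,0,0,0]]'; python3 st.py
```

```text
time: 21.1
tool_pos: [0.5106, 0.0198, 0.1132]
eef_rot: [0.708, 0.069, -0.701, 0.057]
force: [0.3, -0.1, -4.2]
opening: 0.0527
time: 21.35
tool_pos: [0.511, 0.0199, 0.1129]
eef_rot: [0.708, 0.069, -0.7, 0.057]
force: [-2.0, -1.1, 3.9]
opening: 0.0525
t 21.35 pos [0.511  0.0199 0.1129] jaw -79.80 tilt 0.020 F [-2.   -1.05  3.9 ] op 0.0525 q [ 0.    0.79 -0.2   2.03  0.38  0.34 -1.89]
```

Force has gone positive, so it is touching the tray floor. I'll release it.

```bash
python3 -m pendant '[[0,0,0,0],[0,0,0,0],[0,0,0,0],[0,0,0,0]]' -1;  python3 -m pendant '[[0,0,2,0],[0,0,4,0],[0,0,4,0],[0,0,0.7,0],[0,0,0,0]]'; python3 st.py
python3 - <<'E'
from h import *
s=grab("scene")["frame"];cv2.imwrite("pics/s9.png",cv2.resize(s[100:300,240:440],None,fx=3,fy=3)); t=grab("top")["frame"]; cv2.imwrite("pics/t9.png",t)
E
```

```text
time: 21.85
tool_pos: [0.5107, 0.0198, 0.1122]
eef_rot: [0.708, 0.069, -0.701, 0.057]
force: [0.8, 0.2, 0.7]
opening: 0.0878
time: 22.48
tool_pos: [0.5106, 0.0196, 0.2191]
eef_rot: [0.708, 0.069, -0.701, 0.057]
force: [0.2, -0.4, 0.0]
opening: 0.0885
t 22.48 pos [0.5106 0.0196 0.2191] jaw -79.82 tilt 0.019 F [ 0.22 -0.45  0.02] op 0.0885 q [ 0.08  0.61 -0.32  1.95  0.29  0.61 -1.82]
```

View pics/s9.png

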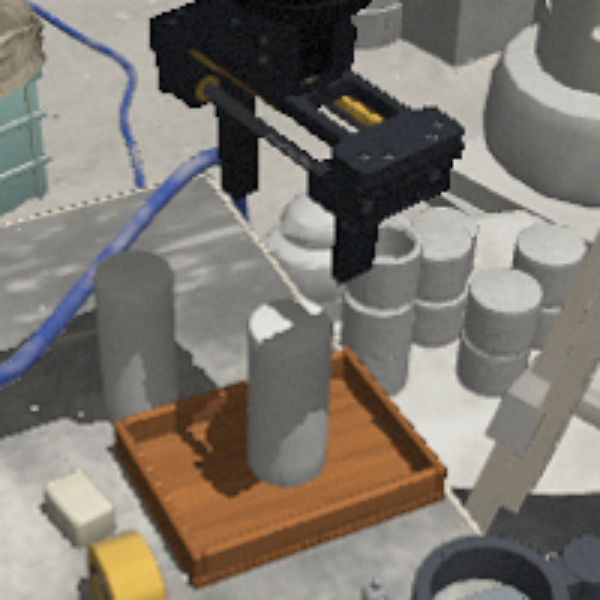

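Blank A stands upright in the tray at about (288,395) in the crop, and it is let go. Now I'll regrip B with the jaws along y, with the TCP at the x found by the earlier x-grip, so that B is centred both ways.

```bash
python3 -m pendant '[[-1,1.5,0,0],[-1.5,2.5,0,0],[-1.5,2.5,0,0],[-1.2,1.8,0,0],[-0.8,1.2,0,0],[-0.3,0.3,0,0],[0,0,0,0]]'; python3 st.py
```

```text
time: 23.45
tool_pos: [0.4476, 0.1176, 0.2191]
eef_rot: [0.708, 0.069, -0.701, 0.057]
force: [0.7, 0.4, -0.8]
opening: 0.0884
t 23.45 pos [0.4476 0.1176 0.2191] jaw -79.81 tilt 0.019 F [ 0.69  0.39 -0.84] op 0.0884 q [-0.16  0.56 -0.29  2.09  0.28  0.51 -2.04]
```

Run:
```python
from h import *
np.set_printoptions(precision=4,suppress=True)
t=C("top");s=C("scene")
T=cv2.imread("pics/t8.png");S=cv2.imread("pics/s5f.png")
a=np.linspace(0,2*np.pi,200)
def ov(im,c,x,y,off,w,n,k=6):
    x0,y0=off; o=cv2.resize(im[y0:y0+w[1],x0:x0+w[0]],None,fx=k,fy=k,interpolation=cv2.INTER_CUBIC)
    for r in (.0325,.042):
        p=proj(c,np.c_[x+r*np.cos(a),y+r*np.sin(a),np.full(200,.095)])
        p=((p-off+.5)*k-.5).astype(np.int32); cv2.polylines(o,[p.reshape(-1,1,2)],True,(0,255,255),1)
    cv2.imwrite(n,o)
ov(T,t,.5207,-.1897,(380,145),(85,95),"pics/ot.png")
ov(S,s,.521,-.192,(365,265),(95,80),"pics/os.png")
print("cyl",[atz(t,[(515,200),(490,240)],h)[:,1] for h in (0,.2,.4,.6)])
```

```text
cyl [array([-0.374, -0.325]), array([-0.2987, -0.2603]), array([-0.2234, -0.1955]), array([-0.1481, -0.1308])]
```

View pics/ot.png

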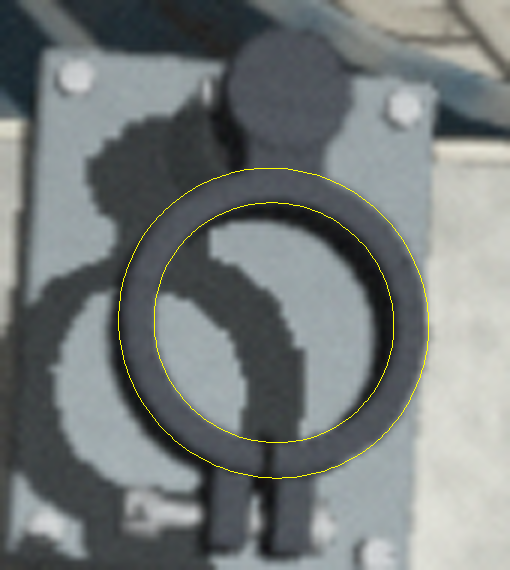

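View pics/os.png

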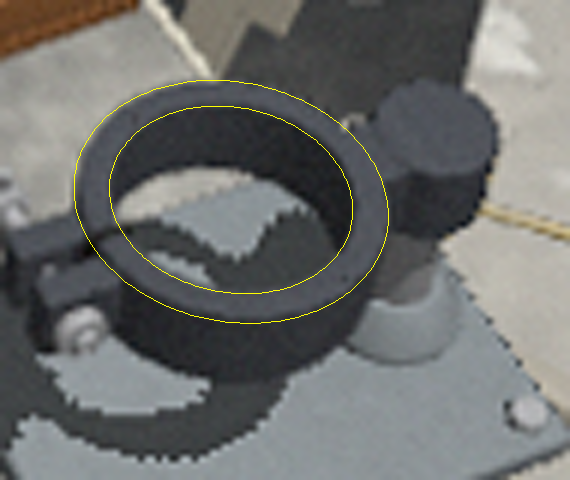

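The overlays with the ring at (0.5207,-0.1897) in the top view and (0.521,-0.192) in the scene view both match the rim. Allowing for camera bias, I take the collar as about (0.520,-0.191). Now I'll grip B.

```bash
python3 -m pendant '[[0,0,-3,0],[0,0,-3,0],[0,0,-3,0],[0,0,-2,0],[0,0,-0.5,0],[0,0,0,0],[0,0,0,0]]'; python3 st.py;  python3 -m pendant '[[0,0,0,0],[0,0,0,0],[0,0,0,0],[0,0,0,0],[0,0,0,0],[0,0,0,0]]' 1 45; python3 st.py
```

```text
time: 24.32
tool_pos: [0.4483, 0.1177, 0.105]
eef_rot: [0.708, 0.069, -0.7, 0.056]
force: [0.4, -0.4, -0.3]
opening: 0.0878
t 24.32 pos [0.4483 0.1177 0.105 ] jaw -79.83 tilt 0.021 F [ 0.43 -0.42 -0.3 ] op 0.0878 q [-0.27  0.78 -0.12  2.18  0.39  0.19 -2.14]
time: 25.08
tool_pos: [0.4478, 0.1182, 0.1043]
eef_rot: [0.708, 0.069, -0.701, 0.057]
force: [-1.0, 1.4, 2.4]
opening: 0.0524
t 25.07 pos [0.4478 0.1182 0.1043] jaw -79.77 tilt 0.020 F [-1.02  1.37  2.35] op 0.0524 q [-0.27  0.78 -0.12  2.18  0.39  0.19 -2.14]
```

```bash
python3 -m pendant '[[0,0,0.5,0],[0,0,2,0],[0,0,3,0],[0,0,3,0],[0,0,3,0],[0,0,2,0],[0,0,0,0]]'; for i in 1 2 3; do python3 -m pendant '[[0,0,0,0]]' | grep force; done; python3 st.py
```

```text
time: 25.95
tool_pos: [0.4478, 0.1173, 0.2399]
eef_rot: [0.708, 0.068, -0.7, 0.057]
force: [0.4, 0.3, -6.3]
opening: 0.0525
force: [-0.3, -0.4, -6.1]
force: [-0.3, 0.6, -5.4]
force: [0.7, -0.1, -6.6]
t 26.32 pos [0.4472 0.1177 0.2385] jaw -79.79 tilt 0.018 F [ 0.67 -0.09 -6.63] op 0.0524 q [-0.14  0.53 -0.32  2.07  0.27  0.57 -2.04]
```

```bash
python3 -m pendant '[[0,-1,2,5],[0.5,-3,1,10],[0.8,-4.2,0,10],[1,-4.5,0,10],[1.2,-4.8,0,10],[1.2,-4.8,0,10],[1.2,-4.3,0,10],[1,-2.8,0,10]]'; python3 st.py
```

```text
time: 27.32
tool_pos: [0.5162, -0.1795, 0.2682]
eef_rot: [-0.518, -0.486, 0.522, -0.472]
force: [-0.5, 0.8, -5.7]
opening: 0.0524
t 27.32 pos [ 0.5162 -0.1795  0.2682] jaw -4.69 tilt 0.020 F [-0.5   0.82 -5.72] op 0.0524 q [ 0.7   0.67 -0.76  1.76  0.54  0.95 -0.37]
```

```bash
python3 -m pendant '[[0.2,-0.6,0,5],[0.2,-0.5,-1,0],[0,0,-2,0],[0,0,-1.5,0],[0,0,0,0],[0,0,0,0]]'; python3 st.py
python3 - <<'E'
from h import *
s=grab("scene")["frame"];t=grab("top")["frame"]
cv2.imwrite("pics/s10.png",cv2.resize(s[200:360,320:480],None,fx=3.7,fy=3.7)); cv2.imwrite("pics/t10.png",cv2.resize(t[120:280,340:520],None,fx=3.5,fy=3.5))
E
```

```text
time: 28.08
tool_pos: [0.5211, -0.1869, 0.2246]
eef_rot: [0.498, 0.508, -0.5, 0.494]
force: [-0.6, 0.5, -5.5]
opening: 0.0525
t 28.07 pos [ 0.5211 -0.1869  0.2246] jaw 0.21 tilt 0.019 F [-0.55  0.49 -5.5 ] op 0.0525 q [ 0.69  0.74 -0.74  1.79  0.62  0.88 -0.33]
```

View pics/s10.png

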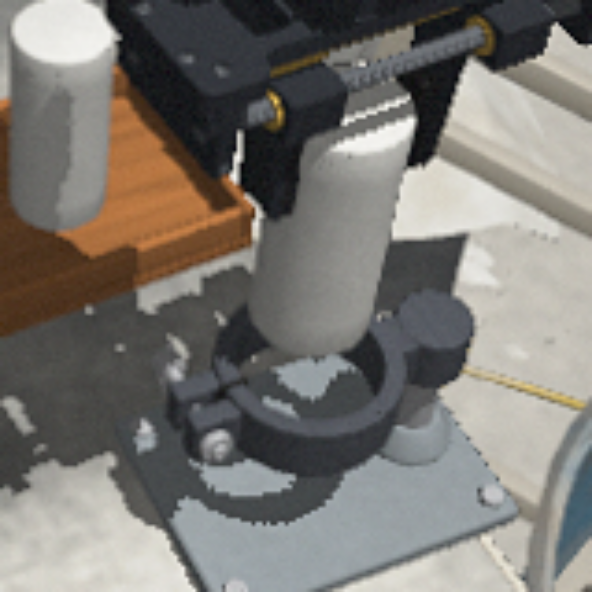

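View pics/t10.png

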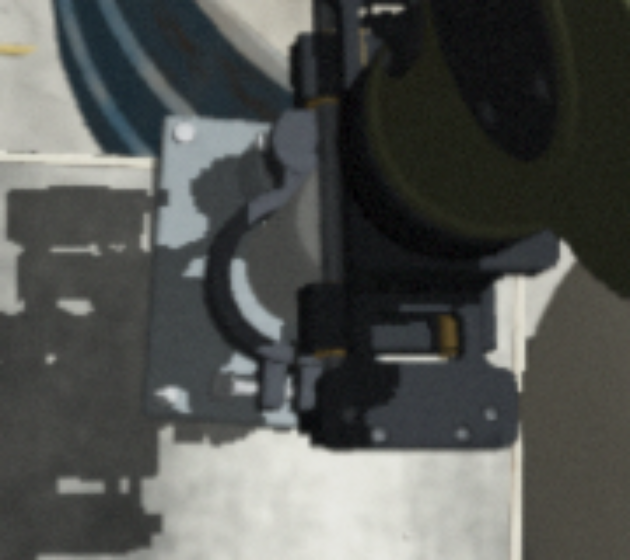

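```bash
cat > ovb.py <<'E'
from h import *
import sys
a=np.linspace(0,2*np.pi,200)
def run(s,f,x,y,zf,lean=(0,0),n="pics/x.png",off=(350,190),w=(110,160),k=3.7,ringc=(.520,-.1908),bias=(.002,-.002)):
    im=f["frame"];o=cv2.resize(im[off[1]:off[1]+w[1],off[0]:off[0]+w[0]],None,fx=k,fy=k,interpolation=cv2.INTER_CUBIC)
    bx,by=bias
    for r,zz,cx,cy,col in [(.0265,zf,x,y,(0,255,0)),(.0265,zf+.121,x+lean[0]*.121,y+lean[1]*.121,(0,255,0)),(.0325,.095,*ringc,(0,255,255)),(.042,.095,*ringc,(0,255,255))]:
        p=proj(s,np.c_[cx+bx+r*np.cos(a),cy+by+r*np.sin(a),np.full(200,zz)])
        p=((p-off+.5)*k-.5).astype(np.int32); cv2.polylines(o,[p.reshape(-1,1,2)],True,col,1)
    for th in (-150,30):pass
    cv2.imwrite(n,o)
E
python3 - <<'E'
from ovb import *
o=bot.get_obs(); f=grab("scene"); p=o["tool_pos"]; print(p)
run(C("scene"),f,p[0],p[1],p[2]-.1043,n="pics/o11.png")
E
```

```text
[ 0.52125113 -0.18702507  0.22491801]
```

View pics/o11.png

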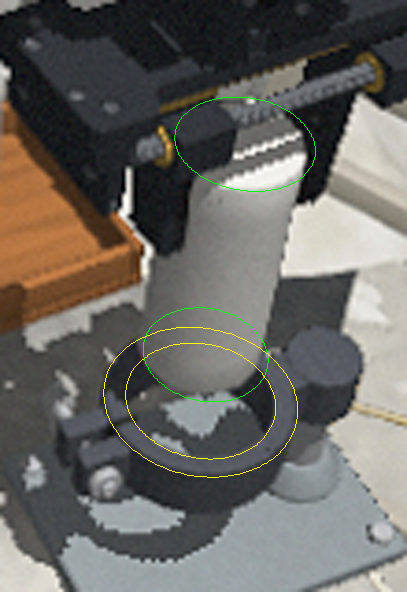

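Blank B hangs nearly upright above the ring, leaning about 0.03 rad; its foot is at about (205,395) in the crop. I'll shift it to the collar axis and lower it.

```bash
python3 -m pendant '[[-0.1,-0.35,0,0],[0,0,-1.5,0],[0,0,-1,0],[0,0,0,0]]'
python3 - <<'E'
from ovb import *
o=bot.get_obs(); f=grab("scene"); p=o["tool_pos"]; print(p,o["force"])
run(C("scene"),f,p[0],p[1],p[2]-.1043,n="pics/o12.png")
cv2.imwrite("pics/o12r.png",cv2.resize(f["frame"][230:360,350:460],None,fx=4.5,fy=4.5,interpolation=cv2.INTER_CUBIC))
E
```

```text
time: 28.72
tool_pos: [0.5187, -0.1906, 0.1978]
eef_rot: [0.497, 0.509, -0.501, 0.493]
force: [0.3, 1.1, -6.0]
opening: 0.0525
[ 0.5187375  -0.19059741  0.19781293] [ 0.26642652  1.05138144 -6.04292397]
```

View pics/o12.png

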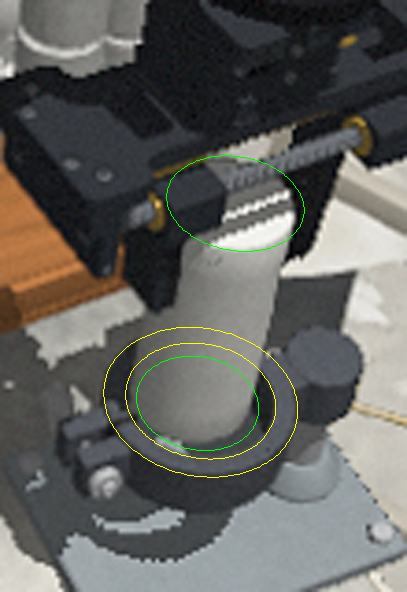

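View pics/o12r.png

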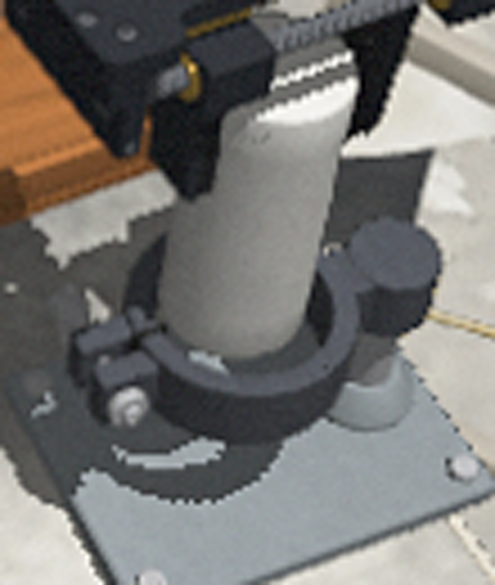

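Run:
```python
from ovb import *
o=bot.get_obs(); f=grab("scene"); p=o["tool_pos"]; print(p)
run(C("scene"),f,.520,-.190,.0935,n="pics/o13.png",off=(365,265),w=(90,80),k=7,ringc=(.521,-.192),bias=(0,0))
run(C("scene"),f,.520,-.190,.0935,n="pics/o14.png",off=(365,265),w=(90,80),k=7,ringc=(.8,-.192),bias=(0,0.5))
```

```text
[ 0.51933184 -0.19050206  0.1985072 ]
```

View pics/o13.png

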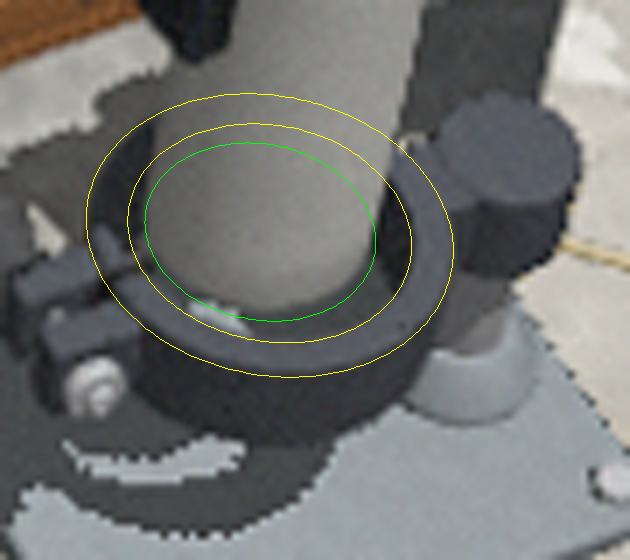

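View pics/o14.png

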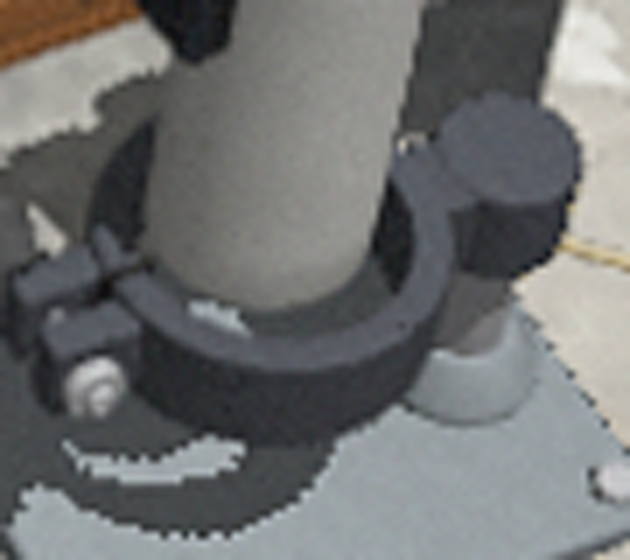

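```bash
python3 -m pendant '[[0,-0.15,-0.5,0],[0,0,-1,0],[0,0,-1,0],[0,0,-0.5,0],[0,0,0,0]]'; python3 st.py; python3 -m pendant '[[0,0,-1,0],[0,0,-1,0],[0,0,-0.4,0],[0,0,0,0]]'; python3 st.py
python3 - <<'E'
from ovb import *
f=grab("scene")
im=f["frame"][225:345,350:460]
cv2.imwrite("pics/s15.png",cv2.resize(im,None,fx=5,fy=5,interpolation=cv2.INTER_CUBIC))
E
```

```text
time: 29.45
tool_pos: [0.5194, -0.1921, 0.1687]
eef_rot: [0.498, 0.508, -0.5, 0.494]
force: [0.9, -0.4, -6.2]
opening: 0.0525
t 29.45 pos [ 0.5194 -0.1921  0.1687] jaw 0.21 tilt 0.021 F [ 0.93 -0.37 -6.18] op 0.0525 q [ 0.67  0.81 -0.68  1.83  0.7   0.77 -0.39]
time: 29.95
tool_pos: [0.5195, -0.1921, 0.1448]
eef_rot: [0.498, 0.508, -0.5, 0.494]
force: [-0.3, -0.6, -6.4]
opening: 0.0524
t 29.95 pos [ 0.5195 -0.1921  0.1448] jaw 0.20 tilt 0.020 F [-0.28 -0.61 -6.39] op 0.0524 q [ 0.65  0.84 -0.65  1.85  0.74  0.73 -0.42]
```

View pics/s15.png

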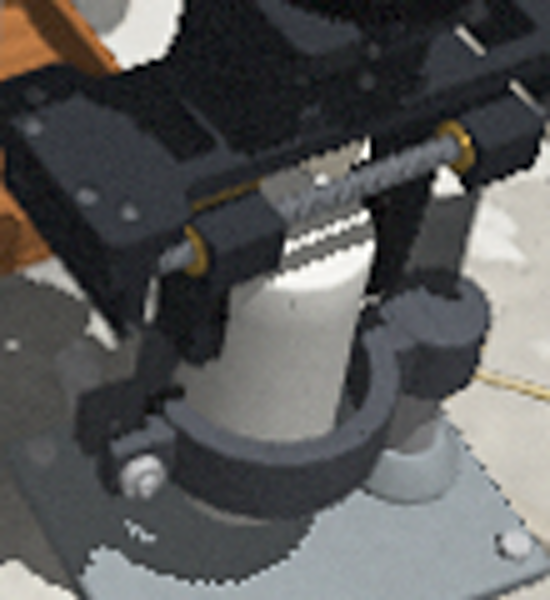

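No contact so far, and the foot shows below the ring. I'll check the centring at the rim plane.

```bash
python3 - <<'E'
from ovb import *
f=grab("scene"); c=C("scene")
for n,rc,bl in [("pics/o16.png",(.521,-.192),(.521,-.192)),]:
    off=(365,255);w=(85,85);k=7
    o=cv2.resize(f["frame"][off[1]:off[1]+w[1],off[0]:off[0]+w[0]],None,fx=k,fy=k,interpolation=cv2.INTER_CUBIC)
    cv2.imwrite("pics/o16r.png",o.copy())
    for r,zz,cx,cy,col in [(.0265,.095,*bl,(0,255,0)),(.0265,.15,*bl,(0,255,0)),(.0265,.04,*bl,(0,255,0)),(.0325,.095,*rc,(0,255,255)),(.042,.095,*rc,(0,255,255))]:
        p=proj(c,np.c_[cx+r*np.cos(a),cy+r*np.sin(a),np.full(200,zz)]);p=((p-off+.5)*k-.5).astype(np.int32); cv2.polylines(o,[p.reshape(-1,1,2)],True,col,1)
    cv2.imwrite(n,o)
t=grab("top")["frame"];cv2.imwrite("pics/t16.png",cv2.resize(t[140:260,370:470],None,fx=5,fy=5,interpolation=cv2.INTER_CUBIC))
E
python3 st.py
```

```text
t 30.10 pos [ 0.5199 -0.1922  0.1455] jaw 0.20 tilt 0.019 F [ 0.39 -0.5  -5.36] op 0.0526 q [ 0.65  0.84 -0.65  1.85  0.74  0.73 -0.42]
```

View pics/o16.png

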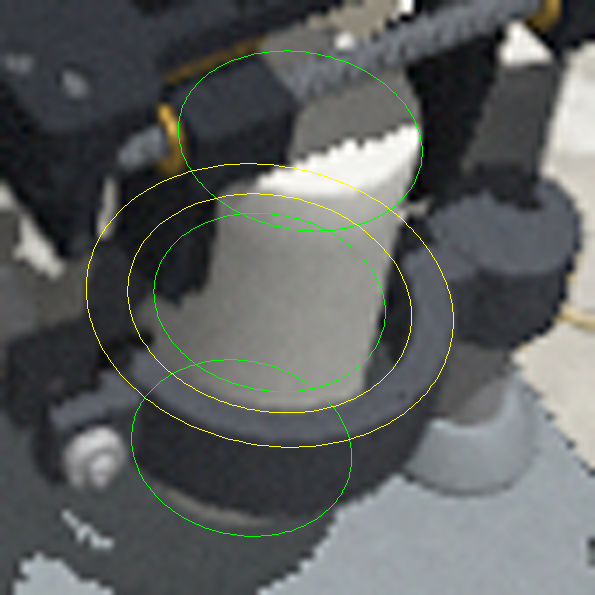

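View pics/o16r.png

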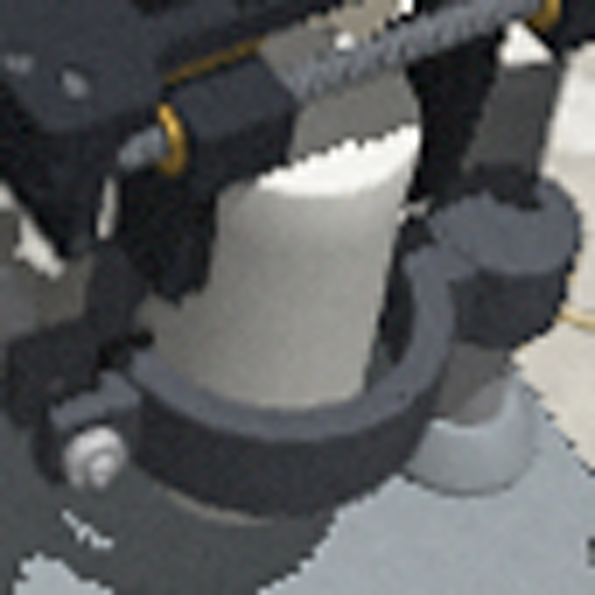

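View pics/t16.png

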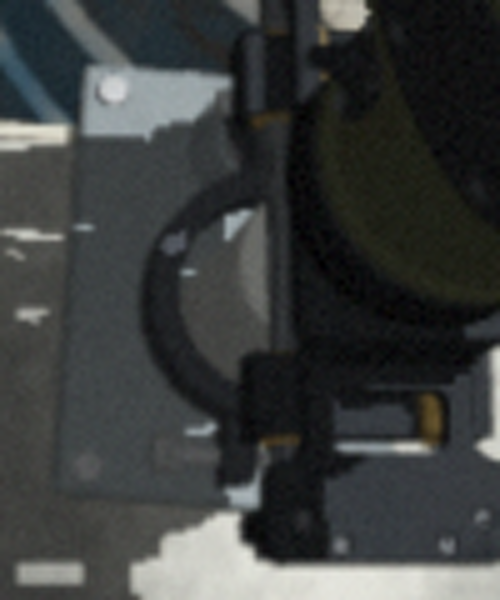

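In the crop, the blank's sides (150 and 383 px) line up with the centred overlay (153 and 385 px), and the force is only its weight. One last full look before handing in.

```bash
python3 -m pendant '[[0,0,0,0],[0,0,0,0],[0,0,0,0],[0,0,0,0]]'
python3 - <<'E'
from h import *
f=grab("scene");cv2.imwrite("pics/s17.png",f["frame"])
E
python3 st.py
```

```text
time: 30.6
tool_pos: [0.5197, -0.1922, 0.1453]
eef_rot: [0.498, 0.508, -0.5, 0.494]
force: [-0.1, -0.0, -6.3]
opening: 0.0528
t 30.65 pos [ 0.5197 -0.1922  0.1452] jaw 0.20 tilt 0.020 F [-0.64 -0.1  -5.87] op 0.0527 q [ 0.65  0.84 -0.65  1.85  0.74  0.73 -0.42]
```

View pics/s17.png

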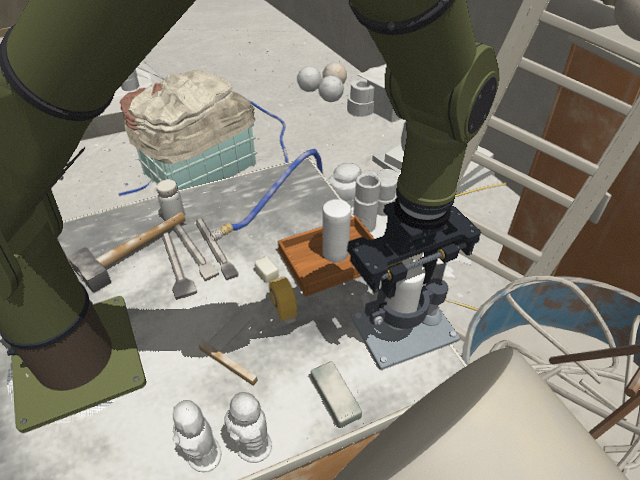

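The lighter blank stands in the tray at (337,230), and the stone lies flat at (336,393). The tape (284,299) and wax (266,268) are where they started, and the heavier blank hangs in the collar.

Run:
```python
from plant import bot
print(bot.job_done())
```

```text
the job is handed in; nothing more can be done
None
```

The job is handed in at about 31 s. The heavier blank is still gripped and hanging in the collar, ready for you to tighten the screw.

- **Rubbing stone:** I took it off the collar and laid it flat at about (0.367, -0.254) m, roughly 165 mm from the collar's axis. Joint 6 was at its lower limit near the suggested spot, so I set it down about 2 cm further out.
- **Weighing:** I lifted both blanks. The near one read about 5.8–6 N and the far one about 3.6 N. The far, lighter one now stands upright in the tray, let go.
- **Heavier blank:** It went through the collar with no sideways force. Its centre is about 101 mm above the bench, so the foot should hang about 24 mm below the ring, and it shows there in the picture. The wrist force is only its own weight, about 6 N.

**Checks that disagreed or were limited:**
- The two cameras differ by about 3 mm in y. The two x and y grips of the near blank put the true position between them, so I used in-between values for the collar.
- Side to side, the blank matches the collar axis within about 1 mm. Along the camera's line of sight the foot reads about 3 mm off; that could be its rounded edge or a lean of about 0.03 rad. Both are inside the limits.
- The tool leaned about 0.02 rad through most of the job.
- The top camera was mostly blocked by the arm at the end, so the final centring rests on the scene camera. In that view the tape and wax look unmoved.

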